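# Pop and open the battery charging box

## Robot

A 7-joint arm with a two-finger parallel gripper is mounted at the origin on the work surface. World frame = base frame: x ahead of the robot, y to its left, z up, the work surface at z = 0. Lengths are in m, angles in rad, forces in N, time in s.
With the tool pointing down it reaches from about 0.4 to 0.85 m from the base axis. Payload 4.5 kg.
Tool frame: the origin (TCP) lies at the very end of the fingers, on their centre line; the grasp point (between the pads) lies 19 mm behind it (ctrl.pinch_z is the distance from the TCP to the grasp point, in m); x points along the fingers, y is the direction in which the jaws open and shut, and the axes are right-handed (so a half turn about x gives the same grasp; the last joint's range is limited). The gripper opens to 88 mm and grips with 3 to 60 N. Pads are 18 mm wide; open, the fingers measure 123 mm over their backs; the gripper's body (75 mm by 187 mm) begins 45 mm behind the grasp point.
Start: joints at [-1.243, 0.689, -0.195, 1.565, 0.157, 0.902, -0.215], TCP at [0.181, 0.598, 0.239] pointing down, gripper open.
Joint ranges: [-3.01, 3.01], [-0.46, 2.08], [-1.47, 1.51], [0.13, 2.56], [-1, 4.14], [0.04, 2.09], [-2.66, 2.66]. Speed limits (rad/s): [2.57, 2.57, 3.14, 3.14, 3.14, 3.14, 3.14].

## Interface

Orientations are given as a unit quaternion [x, y, z, w].
In Python, from station import ctrl gives the robot as it stands. Calls block until the motion is done:
- ctrl.goto(position, orientation): joint-space move of the TCP to a pose.
- ctrl.move_straight(position, feed=0.15, rotation=None): straight line of the TCP; rotation=None keeps the orientation; feed is the mean speed in m/s.
- ctrl.move_j(angles): joint-space move.
- ctrl.set_gripper(opening, grasp_force=None): opening from 0.0 (shut) to 1.0 (fully open); grasp_force is the grip in N (None keeps the last); returns when the fingers have stopped.
- ctrl.dwell(seconds).
- ctrl.inverse_kinematics(position, orientation): joint angles nearest the present ones, or None.
- ctrl.observe(): the state.
- ctrl.camera(name): name is "side" or "top"; returns (picture, depth): 384x512x3 uint8, red, green, blue; 384x512 float32, m along the optical axis (not along the pixel's ray), 0 where there is no reading.
- ctrl.calibration(name): a dict with "mtx" (3x3 intrinsics, pixels), "rvec" (rotation vector, rad) and "tvec" (3), from world to camera coordinates, as OpenCV has them. Camera axes: x right, y down, z forward; pixel columns grow to the right and rows downward; lengths in m; the calibration is good to about 2 mm. A picture is of the moment at which its call begins. calibration takes no time and is no camera call.
A pose or a line that the arm cannot do raises ctrl.IKError and nothing moves.
- ctrl.sign_off(): hands the job in, once; it reports no verdict.
The state is a dict: "t": time; "joints": joint angles; "qd": joint speeds; "joint_efforts": joint torques, N m; "tcp_pos": TCP position; "tcp_rot": TCP orientation; "force": force on the tool from outside, world axes, zero at the start; "torque": the same for the moment, N m; "grip_width": opening from 0.0 (shut) to 1.0 (fully open).
Only numpy, scipy, OpenCV 4.12 (cv2) and the standard library are available. Lean on these libraries where they do the work, as an engineer would, in place of code of your own. Each camera call takes 0.05 s, during which the arm holds its last target. There are 200 camera calls.

## Task

Open the tool-battery charging box on the repair bench using only touch, gripping nothing: press down the release tab at its front so that the sprung lid pops up, let the tab go, then push the lid up and back until it lies fully open against its stop. Leave the battery pack in the box, and do not disturb the things standing around it.

Things in the scene. Friction and masses are not known exactly. Their poses are not given: they have to be found in the camera images.
- dock: Black charging box screwed to the bench, open-topped under its lid, outside 130 mm (its x) by 170 mm (its y), rim 85 mm above the bench, walls 5 mm, inner floor at 5 mm. Origin: centre of its underside. Its -x side is the front, facing roughly towards the robot; z up. The release tab is at the middle of the front, the lid's hinge along the far (+x) rim.
- tab (a joint): Angle of the steel release tab (rad), a sprung rocker on a pin along the box's y at (-78, 0, 55) mm in the box's frame: 0 at rest, grows as its plate is pressed down, stop at 0.3. A 22 mm wide hook stands up from the pin over a tongue on the lid's edge (hook top 94 mm above the bench) and lets the lid go at about 0.12 to 0.14. It springs back when let go.
- tab_press (a point): Point to press, moving with the tab: on the upper face of the tab's plate (level, 36 mm wide, 5 mm thick, standing 38 mm out from the pin to the front), mid-width, 10 mm from its outer end, 57.5 mm above the bench at rest, 41 mm in front of the box's front wall. Pressing here takes about 2 N to start, 4.5 N at the stop, and sinks it about 8 mm.
- lid (a joint): Angle of the grey lid (rad): 0 shut, 0.9 after it has popped up by its spring (which then carries it; the spring acts no further), 1.57 upright, 1.95 fully open against its stop. Between 0.9 and upright it falls back to 0.9 if let go (under 1 N at the edge holds it); past upright it falls open by its own weight, slightly damped.
- lid_hinge (a point): Middle of the lid's hinge line, on the far top rim of the box: (65, 0, 85) mm in the box's frame. The line runs along the box's y.
- lid_edge (a point): Middle of the lid's front edge, half-way through its thickness, 132 mm from the hinge; moves with the lid. The lid is a flat slab 132 mm deep, 170 mm wide, 8 mm thick; its underside lies on the hinge line's plane. Shut, its top is 93 mm above the bench.
- pack_center (a point): Centre of the battery pack lying loose in the box: black, 80 x 110 x 50 mm high, about 0.5 kg, its top 55 mm above the bench. To be left there.
- spare_center (a point): Bystander: centre of the same kind of pack standing on the bench beside the box, 80 x 110 x 50 mm high.
- tin_center (a point): Bystander: centre of an upright steel tin, 64 mm across, 75 mm high.
- fitting_center (a point): Bystander: centre of an upright brass hose fitting, 40 mm across the foot, 45 mm high.
Mind the look-alikes: they are no part of the job. Leave any turquoise look-alike of the dock alone.

How it is judged:
By the outcome, as a careful person would: the job done as asked, in the order asked, and still so for the second after the job is handed in, with the robot touching nothing.
It also fails if it takes over 48 s, if anything falls off the work surface, if the arm or the gripper's body presses on something with over 40 N, if the wrist force passes 120 N, or if a joint passes its speed limit or range.

## Working session

There is one attempt and no reset: what is moved stays moved. The work goes in short steps, each a Python script; the robot and the scene stay as the last script left them, time stands still between calls to the robot, and variables do not carry over. Pictures are saved under pics/ and viewed, about 8 in all and at most 12, crops included, and the job is handed in when it is done.

```bash
mkdir -p pics; ls; cat > h.py <<'E'
import numpy as np, cv2
from station import ctrl
def cam(n):
    c=ctrl.calibration(n); K=np.array(c["mtx"]);R=cv2.Rodrigues(np.array(c["rvec"],float))[0];t=np.array(c["tvec"],float).reshape(3)
    return K,R,t
def shot(n,name):
    p,d=ctrl.camera(n); cv2.imwrite(f"pics/{name}.png",p[:,:,::-1]); np.savez(f"pics/{name}.npz",p=p,d=d); return p,d
def cloud(n,d):
    K,R,t=cam(n); v,u=np.mgrid[:d.shape[0],:d.shape[1]]
    c=np.stack([(u-K[0,2])/K[0,0]*d,(v-K[1,2])/K[1,1]*d,d],-1)
    w=(c-t)@R; w[d==0]=np.nan; return w
def ray(n,u,v,z):
    K,R,t=cam(n); o=-R.T@t; r=R.T@np.linalg.inv(K)@[u,v,1]; return o+r*(z-o[2])/r[2]
def proj(n,P):
    K,R,t=cam(n); q=K@(R@np.array(P)+t); return q[:2]/q[2]
E
python3 - <<'E'
from h import *
for n in("top","side"):
    shot(n,n+"0"); K,R,t=cam(n); print(n,K[0,0],-R.T@t,R[2])
s=ctrl.observe(); print(s["t"],s["tcp_rot"])
a=cv2.imread("pics/top0.png");b=cv2.imread("pics/side0.png")
E
```

```text
pics
top 482.93672723275984 [0.4319709  0.04416934 1.09309466] [ 0.06880209  0.00718305 -0.99760447]
side 411.00953617502375 [ 0.25511313 -0.53265863  0.69731795] [ 0.28665628  0.67165324 -0.68316184]
0.1 [ 0.10291521  0.69952449 -0.10405207  0.69946201]
```

View pics/top0.png

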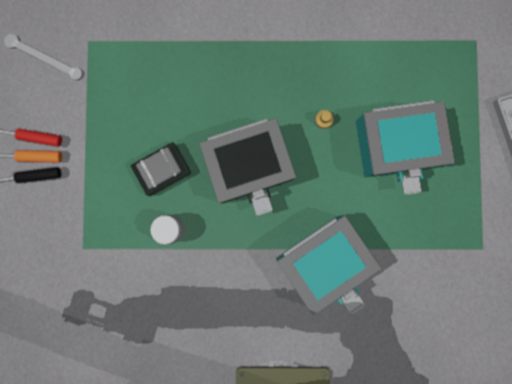

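View pics/side0.png

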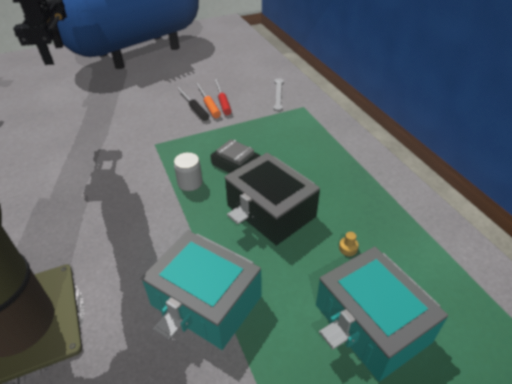

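The top view shows the black dock centred at about (248,160), with its tab at (261,203). The tin is at (166,229), the spare pack at (160,168) and the fitting at (325,119). The turquoise boxes at (410,138) and (330,265) are look-alikes. Next I'll fit the lid plane.

```bash
python3 - <<'E'
from h import *
z=np.load("pics/top0.npz");d=z["d"];p=z["p"];w=cloud("top",d)
v,u=np.mgrid[:384,:512]
box=(u>195)&(u<302)&(v>112)&(v<222)
m=(box&(w[...,2]>.08)&(w[...,2]<.105)).astype(np.uint8)
m=cv2.morphologyEx(m,cv2.MORPH_OPEN,np.ones((17,17)))
P=w[m>0]; print(len(P),np.median(P[:,2]))
r=cv2.minAreaRect(P[:,:2].astype(np.float32)); print(r); 
# lid corners by ray at .093
cn=max(cv2.findContours(m,0,1)[0],key=len); r2=cv2.minAreaRect(np.array([ray("top",*q[0],.093)[:2] for q in cn],np.float32)); print(r2,cv2.boxPoints(r2))
# tab plate
t=box&(abs(w[...,2]-.0575)<.006)&(v>185)&(p.min(-1)>110); T=w[t]; print(len(T),T.mean(0),cv2.minAreaRect(T[:,:2].astype(np.float32)))
for n,(a,b,c,e) in dict(spare=(125,195,138,200),tin=(145,190,210,250),fit=(312,338,105,132)).items():
    q=(u>a)&(u<b)&(v>c)&(v<e)&(w[...,2]>.02); print(n,np.nanmean(w[q],0),w[q].max(0),w[q].min(0))
z=np.load("pics/side0.npz");w=cloud("side",z["d"]);p=z["p"]
v,u=np.mgrid[:384,:512]
t=(u>222)&(u<252)&(v>190)&(v<225)&(abs(w[...,2]-.0575)<.006)&(p.min(-1)>110); T=w[t]; print("side tab",len(T),T.mean(0))
E
```

```text
3778 0.0942242882388798
((0.5522879362106323, 0.07640663534402847), (0.14075016975402832, 0.16908107697963715), 19.040063858032227)
((0.5517557859420776, 0.07571971416473389), (0.1391996592283249, 0.16899274289608002), 18.521909713745117) [[ 0.45891932  0.13372977]
 [ 0.5126028  -0.02650952]
 [ 0.6445923   0.01770966]
 [ 0.59090877  0.17794895]]
267 [0.45911949 0.04539633 0.05767949] ((0.46114403009414673, 0.045707158744335175), (0.03944094479084015, 0.035258691757917404), 18.33855628967285)
spare [0.53840461 0.26724739 0.0426026 ] [0.5996119  0.33442762 0.05617821] [0.47990894 0.20509039 0.02005275]
tin [0.40704619 0.24515557 0.06984234] [0.43763141 0.27809592 0.08052256] [0.37567277 0.21784788 0.02011022]
fit [ 0.65162723 -0.0939947   0.03655782] [ 0.66601992 -0.07730486  0.04909914] [ 0.63676157 -0.11314382  0.02000358]
side tab 198 [0.45634281 0.0449009  0.05786428]
```

```bash
cat >> h.py <<'E'
from scipy.spatial.transform import Rotation as Ro
yaw=np.radians(18.5); C=np.array([.553,.0762,0]); ex=np.array([np.cos(yaw),np.sin(yaw),0]); ey=np.array([-ex[1],ex[0],0])
def W(x,y,z): return C+ex*x+ey*y+np.array([0,0,z])
def B(p): q=np.array(p)-C; return np.array([q@ex,q@ey,q[2]])
def ori(down,s=1):
    f=np.radians(down); a=ex*np.cos(f)-np.array([0,0,np.sin(f)]); y=s*ey
    return Ro.from_matrix(np.stack([a,y,np.cross(a,y)],1)).as_quat()
E
python3 - <<'E'
from h import *
print(Ro.from_quat(ctrl.observe()["tcp_rot"]).as_matrix().round(2))
for s in(1,-1):
  for down,pts in((75,[(-.099,0,.25),(-.099,0,.09),(-.099,0,.05)]),(45,[(-.06,0,.17),(.02,0,.175),(.09,0,.175)]),(30,[(-.09,0,.17),(.02,0,.175),(.09,0,.175)]),(10,[(-.09,0,.17),(.02,0,.175),(.09,0,.175)])):
    for q in pts:
        j=ctrl.inverse_kinematics(W(*q),ori(down,s)); print(s,down,q,None if j is None else np.round(j,2))
E
```

```text
[[-0.    0.29  0.96]
 [-0.    0.96 -0.29]
 [-1.   -0.    0.  ]]
1 75 (-0.099, 0, 0.25) [ 0.09  0.4  -0.37  2.25  0.44  0.28  1.25]
1 75 (-0.099, 0, 0.09) [ 0.42  0.97 -1.04  2.39  1.83  0.79 -0.12]
1 75 (-0.099, 0, 0.05) [ 0.49  1.21 -1.25  2.4   1.83  1.1  -0.08]
1 45 (-0.06, 0, 0.17) None
1 45 (0.02, 0, 0.175) [ 0.51  1.08 -1.25  2.46  2.35  1.15 -0.4 ]
1 45 (0.09, 0, 0.175) [ 0.49  1.1  -1.25  2.26  2.29  1.04 -0.24]
1 30 (-0.09, 0, 0.17) None
1 30 (0.02, 0, 0.175) None
1 30 (0.09, 0, 0.175) [ 0.5   1.29 -1.26  2.42  2.7   1.37 -0.36]
1 10 (-0.09, 0, 0.17) None
1 10 (0.02, 0, 0.175) None
1 10 (0.09, 0, 0.175) [ 0.55  1.67 -1.28  2.47  3.25  1.61 -0.11]
-1 75 (-0.099, 0, 0.25) [-0.28  0.39  0.16  2.26 -0.44  0.25 -0.98]
-1 75 (-0.099, 0, 0.09) [-0.05  0.77 -0.2   2.41  2.82  0.31  2.04]
-1 75 (-0.099, 0, 0.05) [ 0.08  0.9  -0.4   2.42  2.53  0.48  2.34]
-1 45 (-0.06, 0, 0.17) None
-1 45 (0.02, 0, 0.175) [ 0.33  0.88 -0.83  2.47  2.65  0.94  2.35]
-1 45 (0.09, 0, 0.175) [ 0.19  0.83 -0.62  2.28  2.74  0.73  2.25]
-1 30 (-0.09, 0, 0.17) None
-1 30 (0.02, 0, 0.175) None
-1 30 (0.09, 0, 0.175) [ 0.32  1.08 -0.83  2.43  2.91  1.26  2.34]
-1 10 (-0.09, 0, 0.17) None
-1 10 (0.02, 0, 0.175) None
-1 10 (0.09, 0, 0.175) [-0.16  1.29  0.02  2.51  3.34  2.05  1.67]
```

```bash
python3 - <<'E'
from h import *
ctrl.set_gripper(0.0)
o=ori(75)
ctrl.goto(W(-.099,0,.25),o)
ctrl.move_straight(W(-.099,0,.12),feed=.08)
s=ctrl.observe();print(s["t"],np.round(s["joints"],2),B(s["tcp_pos"]).round(4),np.round(s["force"],2))
for z in(.12,):
    for down,q in((50,(-.06,0,.17)),(60,(-.06,0,.17)),(65,(-.08,0,.17)),(50,(-.04,0,.17)),(50,(.09,0,.175)),(75,(-.099,0,.05)),(60,(.09,0,.175))):
        j=ctrl.inverse_kinematics(W(*q),ori(down)); print(down,q,None if j is None else np.round(j,2))
shot("side","side1")
E
```

```text
Traceback (most recent call last):
station.IKError: the arm cannot follow that straight line within its joint ranges
```

```bash
python3 - <<'E'
from h import *
o=ori(75)
ja=np.array(ctrl.inverse_kinematics(W(-.099,0,.12),o)); print(ja.round(2))
jb=ja.copy(); jb[1]-=.35
ctrl.move_j(jb)
s=ctrl.observe();print(s["t"],B(s["tcp_pos"]).round(4),Ro.from_quat(s["tcp_rot"]).as_matrix()[:,0].round(2))
for down,q in((75,(-.099,0,.12)),(75,(-.099,0,.05)),(80,(-.101,0,.05)),(50,(-.06,0,.17)),(60,(-.06,0,.17)),(65,(-.08,0,.17)),(50,(-.04,0,.17)),(50,(.09,0,.175)),(60,(.09,0,.175))):
    j=ctrl.inverse_kinematics(W(*q),ori(down)); print(down,q,None if j is None else np.round(j,2))
shot("side","side1")
E
```

```text
[ 0.51  1.   -1.25  2.37  1.65  0.93  0.02]
4.7417 [-0.0625 -0.0407  0.2629] [ 0.52 -0.08 -0.85]
75 (-0.099, 0, 0.12) [ 0.49  0.95 -1.18  2.37  1.67  0.86  0.01]
75 (-0.099, 0, 0.05) [ 0.44  1.12 -1.1   2.4   1.9   0.94 -0.15]
80 (-0.101, 0, 0.05) [ 0.43  1.1  -1.09  2.32  1.73  0.9   0.  ]
50 (-0.06, 0, 0.17) None
60 (-0.06, 0, 0.17) [ 0.54  0.92 -1.25  2.46  1.99  0.92 -0.26]
65 (-0.08, 0, 0.17) [ 0.55  0.88 -1.26  2.44  1.84  0.86 -0.15]
50 (-0.04, 0, 0.17) None
50 (0.09, 0, 0.175) [ 0.46  1.02 -1.19  2.2   2.16  0.9  -0.18]
60 (0.09, 0, 0.175) [ 0.44  0.98 -1.19  2.05  1.76  0.83  0.15]
```

View pics/side1.png

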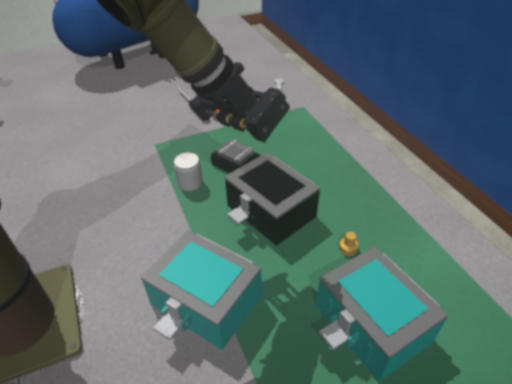

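The arm is above the box, with the elbow out to the left, and nothing has been disturbed. Next I'll lower to the tab and press in small steps.

```bash
python3 - <<'E'
from h import *
o=ori(75)
ctrl.goto(W(-.099,0,.12),o)
u,v=proj("side",W(.03,-.04,.093)).round().astype(int)
def patch(): 
    p,d=ctrl.camera("side"); return float(np.median(d[v-2:v+3,u-2:u+3]))
p0=patch(); f0=np.array(ctrl.observe()["force"]); print("p0",p0,f0.round(2),(u,v))
ctrl.move_straight(W(-.099,0,.066),feed=.06)
for z in np.arange(.062,.0495,-.0015):
    ctrl.move_straight(W(-.099,0,z),feed=.02)
    s=ctrl.observe(); d=patch(); print(round(s["t"],2),B(s["tcp_pos"]).round(4),(np.array(s["force"])-f0).round(2),round(d,4))
    if abs(d-p0)>.02: print("popped"); break
    if s["force"][2]-f0[2]>12: print("force"); break
shot("side","side2")
E
```

```text
p0 0.8943328857421875 [-0.06 -0.41  0.16] (np.int64(295), np.int64(184))
6.89 [-0.099  0.     0.062] [0.11 0.04 0.07] 0.8953
7.19 [-0.0989  0.0001  0.0605] [ 0.02 -0.18  0.5 ] 0.8954
7.49 [-0.0989  0.      0.0591] [0.28 1.11 2.84] 0.8955
7.79 [-0.0989  0.0001  0.0575] [0.13 0.72 1.47] 0.896
8.09 [-0.0989  0.      0.056 ] [0.22 0.62 2.65] 0.8157
popped
```

View pics/side2.png

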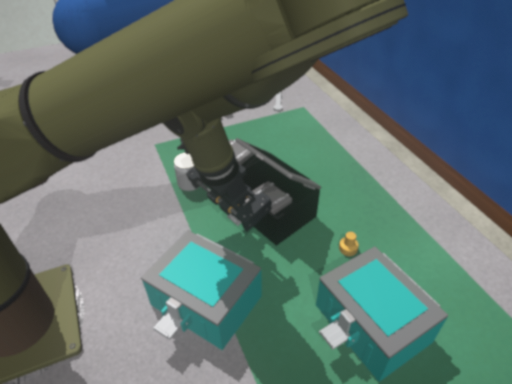

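The lid has popped: the open box interior shows around (270,190) and the neighbours haven't moved. Now I'll let the tab go and confirm before pushing.

```bash
python3 - <<'E'
from h import *
ctrl.move_straight(W(-.099,0,.17),feed=.08)
ctrl.goto(W(-.06,0,.172),ori(60))
s=ctrl.observe();print(s["t"],B(s["tcp_pos"]).round(4),np.round(s["force"],2),np.round(s["joints"],2))
shot("top","top3"); a,_=shot("side","side3")
b=np.load("pics/top3.npz")["p"]
c=np.hstack([cv2.resize(x,(400,300)) for x in(b,a)]);cv2.imwrite("pics/c3.png",c[:,:,::-1])
for q in((.0,0,.172),(.05,0,.172),(.09,0,.172)):
    j=ctrl.inverse_kinematics(W(*q),ori(60)); print(q,None if j is None else np.round(j,2))
E
```

```text
10.35 [-0.0602 -0.      0.1716] [ 1.22  0.04 -0.38] [ 0.52  0.88 -1.2   2.46  2.02  0.87 -0.29]
(0.0, 0, 0.172) [ 0.47  0.89 -1.14  2.3   1.95  0.79 -0.15]
(0.05, 0, 0.172) [ 0.42  0.9  -1.08  2.16  1.87  0.73 -0.03]
(0.09, 0, 0.172) [ 0.38  0.9  -1.02  2.05  1.79  0.68  0.07]
```

View pics/c3.png

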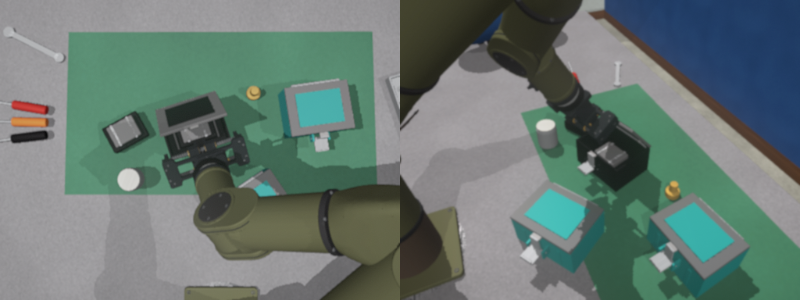

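The top view shows the lid up at about 0.9 with the gripper in front of its edge. The side view shows the tab free at (590,165) and the bystanders in place. Now I'll push the lid.

```bash
python3 - <<'E'
from h import *
f0=np.array(ctrl.observe()["force"])
for x in np.arange(-.045,.0901,.015):
    ctrl.move_straight(W(x,0,.172),feed=.03)
    s=ctrl.observe(); f=np.array(s["force"])-f0; print(round(s["t"],2),B(s["tcp_pos"]).round(4),round(f@ex,2),f.round(2))
    if np.linalg.norm(f)>12: print("stop"); break
a,_=shot("side","side4");b,_=shot("top","top4")
c=np.hstack([cv2.resize(x,(400,300)) for x in(b,a)]);cv2.imwrite("pics/c4.png",c[:,:,::-1])
E
```

```text
11.1 [-0.0451  0.      0.172 ] 0.0 [ 0.12 -0.34 -0.72]
11.75 [-0.0301  0.      0.172 ] -0.4 [-0.57  0.45 -0.34]
12.4 [-0.0151  0.      0.1719] 0.34 [ 0.21  0.45 -0.49]
13.05 [-0.      0.      0.1719] -0.38 [-0.35 -0.13 -0.69]
13.7 [0.015 0.    0.172] -0.72 [-0.49 -0.79 -0.06]
14.35 [0.03  0.    0.172] -0.86 [-0.22 -2.05  0.22]
15.0 [4.50e-02 1.00e-04 1.72e-01] 0.11 [ 0.36 -0.71  1.29]
15.65 [6.00e-02 1.00e-04 1.72e-01] -0.86 [-0.52 -1.18  0.1 ]
16.3 [7.490e-02 1.000e-04 1.719e-01] -0.42 [-0.04 -1.18 -0.62]
16.95 [0.0899 0.     0.1719] -1.4 [-1.05 -1.27  0.82]
```

View pics/c4.png

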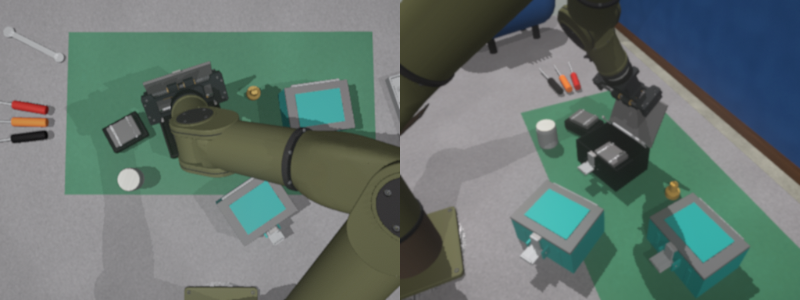

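The lid is past upright and pushed back; the pack is still in the box at (612,152) in the side picture. Now I'll back the arm off and check.

```bash
python3 - <<'E'
from h import *
ctrl.move_straight(W(.03,0,.23),feed=.08)
j=np.array(ctrl.observe()["joints"]); j[1]-=.45; ctrl.move_j(j)
j0=np.array([-1.243,.689,-.195,1.565,.157,.902,-.215]); jr=j0.copy(); jr[1]-=.3
ctrl.move_j(jr); 
s=ctrl.observe();print(s["t"],np.round(s["tcp_pos"],3),np.round(s["force"],2))
a,ds=shot("side","side5");b,d=shot("top","top5")
c=np.hstack([cv2.resize(x,(400,300)) for x in(b,a)]);cv2.imwrite("pics/c5.png",c[:,:,::-1])
v,u=np.mgrid[:384,:512]
w=cloud("top",d)
for n,(aa,bb,cc,e) in dict(spare=(125,195,138,200),tin=(145,190,210,250),fit=(312,338,105,132)).items():
    q=(u>aa)&(u<bb)&(v>cc)&(v<e)&(w[...,2]>.02); print(n,np.nanmean(w[q],0).round(4))
t=(u>195)&(u<302)&(abs(w[...,2]-.0575)<.006)&(v>185)&(v<222)&(b.min(-1)>110); print("tab",t.sum(),w[t].mean(0).round(4))
# lid angle from both cameras
for n,dd in(("top",d),("side",ds)):
    P=cloud(n,dd).reshape(-1,3); P=P[~np.isnan(P[:,0])]; Q=np.stack([(P-C)@ex,(P-C)@ey,P[:,2]],1)
    m=(Q[:,0]>.05)&(Q[:,0]<.2)&(abs(Q[:,1])<.075)&(Q[:,2]>.115)&(Q[:,2]<.28); q=Q[m]
    if len(q)>20:
        k=np.polyfit(q[:,2],q[:,0],1); print(n,len(q),"angle",np.pi/2+np.arctan(k[0]),"zmax",q[:,2].max(),"xmax",q[:,0].max(), "x@.085",np.polyval(k,.085))
E
```

```text
21.4083 [0.184 0.602 0.428] [ 0.77 -0.08  1.02]
spare [0.5383 0.2672 0.0425]
tin [0.4072 0.2452 0.0698]
fit [ 0.6521 -0.0945  0.0362]
tab 268 [0.4591 0.0455 0.0577]
top 2528 angle 1.9647721340073399 zmax 0.21546880036794377 xmax 0.12105564736371544 x@.085 0.06324413754820621
side 2538 angle 1.953464372555668 zmax 0.21341497437729673 xmax 0.11884728086062807 x@.085 0.06283105866146649
```

View pics/c5.png

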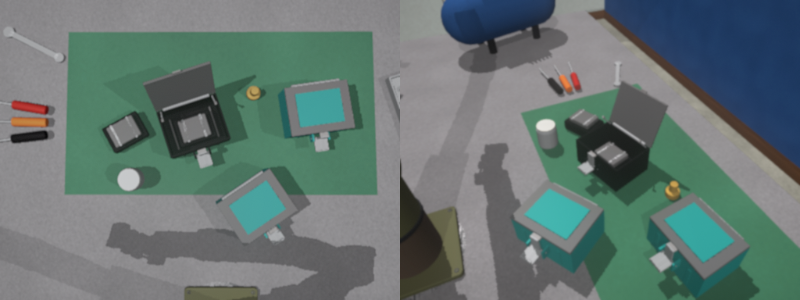

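The lid is fully open, the pack is in the box at (195,125), the tab is back at rest and the bystanders have not moved. I'm handing the job in.

```bash
python3 -c "
from h import *
ctrl.sign_off()"
```

```text
the job is handed in; nothing more can be done
```

The charging box is open and the job is handed in, at about 21 s of the 48 s allowed. With the gripper shut, I pressed the tab down until the lid popped and let the tab go. I then pushed the lid up and back past upright with the fingertips, and withdrew the arm.

The last checks, all from the cameras with the arm clear:
- **Lid:** it stands at 1.96 rad in the top view and 1.95 rad in the side view, against a stop at 1.95.
- **Tab:** it is back at its rest height of 57.7 mm.
- **Pack:** it is still in the box.
- **Bystanders:** the spare pack, tin and fitting are within 1 mm of where they started. The turquoise look-alikes show no change in the pictures.
- **Forces:** the readings taken while pressing and pushing stayed under about 4 N.

No check failed or disagreed. One straight-line move early on was refused because the arm could not follow it; nothing moved, and I reached the tab from a different arm pose instead.

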